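# Fetch the bottom carton from a stack for the reader

## Task

Of the cartons stacked on the white base, the long one, at the bottom of one of the two stacks, has to go into the reader: lift off whatever stands on it and set that aside upright, lay the long carton flat inside the rim of the reader's loading bay, then restack what you lifted off, squarely and in the same order, on the pad that the long carton has left. Never tip a carton over, and leave the other stack and all the other things on the bench where they are.

Things in the scene. Friction and masses are not known exactly. Their poses are not given: they have to be found in the camera images.
- long_carton: Plain brown cardboard carton with a lid seam, blank white labels, rigid and closed, 160 long x 56 wide x 38 high (mm): the only long one, its ends stick out 20 mm beyond those of the cartons on it. Origin at the centre of its underside, x along its length, y across its width (the 56 mm, the way to grip it), z up. About 0.3 kg. Always at the bottom of one of the two stacks; the program must see which.
- under_carton: Plain brown cardboard carton with a lid seam, blank white labels, rigid and closed, 120 x 56 x 38 (mm). Origin at the centre of its underside, x along its length, y across its width (the 56 mm, the way to grip it), z up. About 0.25 kg. At the bottom of the other stack; it stays.
- carton_c: Plain brown cardboard carton with a lid seam, blank white labels, rigid and closed, 120 x 56 x 38 (mm). Origin at the centre of its underside, x along its length, y across its width (the 56 mm, the way to grip it), z up. About 0.25 kg. Second layer of one of the stacks, with the small carton on it.
- carton_e: Plain brown cardboard carton with a lid seam, blank white labels, rigid and closed, 120 x 56 x 38 (mm). Origin at the centre of its underside, x along its length, y across its width (the 56 mm, the way to grip it), z up. About 0.25 kg. Second layer, the top, of the other stack.
- small_carton: Plain brown cardboard carton with a lid seam, blank white labels, rigid and closed, 100 x 56 x 30 (mm). Origin at the centre of its underside, x along its length, y across its width (the 56 mm, the way to grip it), z up. About 0.18 kg. On top of carton_c at the start, so that stack is three high.
- base: Fixed low white plinth, 200 (x) x 250 (y) x 10 high (mm), carrying the two stacks. Origin at the centre of its underside on the bench; the cartons lie along its x.
- pad_a (a point): Middle of the one dark pad (130 x 64 mm, flush) on top of the base, 75 mm to +y of the base's middle, 10 mm above the bench; axes as the base's. A stack stands centred on it, to a few mm.
- pad_b (a point): Middle of the other dark pad, 75 mm to -y of the base's middle; otherwise as pad_a.
- reader: Fixed bench reader: a shallow metal loading bay, 190 (x) x 86 (y) mm outside, with a rim 13 mm high over the bench; beyond its +x end a white housing 100 (x) x 170 (y) x 65 high (mm), from x = 100 to 200 mm. Origin on the bench under the middle of the bay.
- bay (a point): Middle of the bay's floor, 6 mm above the bench. Inside the rim the bay measures 180 (x) x 76 (y) mm, and the rim stands 7 mm over its floor; x along the bay.
- timer: Bystander: white bench timer, 60 (x) x 34 (y) x 18 high (mm), on the base between the stacks. Origin at the centre of its underside.
- jar: Bystander: upright amber jar, 60 mm diameter, 80 mm high; origin at the centre of its underside.
- beaker: Bystander: upright glass beaker, 68 mm diameter, 85 mm high; origin at the centre of its underside.
- tube_rack: Bystander: white rack with eight capped tubes, 110 (x) x 50 (y) x 64 high (mm); origin at the centre of its underside.
- pipette: Bystander: pipette lying on the bench, 250 mm long along its x (from -132 to 125 mm), up to 30 mm wide and 24 mm high; origin on the bench.
Not all that is in view belongs to the job. What is shaped like the carton_c but turquoise or yellow is not meant.

How it is judged:
By the outcome, as a careful person would: the job done as asked, in the order asked, and still so for the second after the job is handed in, with the robot touching nothing.
It also fails if it takes over 72 s, if anything falls off the work surface, if the arm or the gripper's body presses on something with over 40 N, if the wrist force passes 120 N, or if a joint passes its speed limit or range.

## Robot

A 7-joint arm with a two-finger parallel gripper is mounted at the origin on the work surface. World frame = base frame: x ahead of the robot, y to its left, z up, the work surface at z = 0. Lengths are in mm, angles in rad, forces in N, time in s.
With the tool pointing down it reaches from about 400 to 900 mm from the base axis. Payload 5.6 kg.
Tool frame: the origin (TCP) lies midway between the tips of the shut fingers; the grasp point (between the pads) lies 19 mm behind it; z points along the fingers, y is the line along which they close (so a half turn about z gives the same grasp; the last joint's range is limited). The gripper opens to 92 mm and grips with 3 to 60 N. Pads are 20 mm wide; open, the fingers measure 128 mm over their backs; the gripper's body (75 mm by 189 mm) begins 69 mm behind the grasp point.
Start: joints at [1.2, 0.468, -0.012, 1.603, 0.006, 1.071, -0.056], TCP at [209.233, -615.411, 214.592] pointing down, gripper open.
Joint ranges: [-2.53, 2.53], [-0.31, 2.02], [-1.57, 1.55], [0.28, 2.44], [-1.29, 4.43], [0.15, 1.84], [-2.92, 2.92]. Speed limits (rad/s): [2.57, 2.57, 3.14, 3.14, 3.14, 3.14, 3.14].

## Interface

Orientations are given as a rotation vector (axis times angle).
In Python, from cell import robot, grip, kin, viewer gives the robot as it stands. Calls block until the motion is done:
- robot.movep(position, orientation): joint-space move of the TCP to a pose.
- robot.servo_line(position, feed=150, rotation=None): straight line of the TCP; rotation=None keeps the orientation; feed is the mean speed in mm/s.
- robot.goto_joints(angles): joint-space move.
- grip(opening, newtons=None): opening from 0.0 (shut) to 1.0 (fully open); newtons is the grip in N (None keeps the last); returns when the fingers have stopped.
- robot.hold(seconds).
- kin.ik(position, orientation): joint angles nearest the present ones, or None.
- robot.observe(): the state.
- viewer.read_camera(name): name is "side" or "top"; returns the picture (384x512x3 uint8, red, green, blue); there is no depth.
- viewer.camera_info(name): a dict with "camera_matrix" (3x3 intrinsics, pixels), "k1" (the pictures are not rectified: a ray, as slopes to the right and down, at radius r is drawn at 1 + k1 r^2 times it, then the intrinsics apply), "R" (3x3) and "t" (3): a world point X has camera coordinates R X + t. Camera axes: x right, y down, z forward; pixel columns grow to the right and rows downward; lengths in mm; the calibration is good to about 2 mm. A picture is of the moment at which its call begins. camera_info takes no time and is no camera call.
A pose or a line that the arm cannot do raises robot.IKError and nothing moves.
- robot.job_done(): hands the job in; it is judged then, once.
Trained networks look in the newest picture that a camera, given by its name, has taken for a name from the list of things; names that differ only in an ending like _2 or _b are one class to them, and where a whole thing is asked for, a point or a joint stands for the part that bears it (a point fixed in the world has none). Each returns a list of dicts, best first, with "confidence" (0 to 1); they miss things now and then, are a little off and sometimes report something else, mostly with a low value. They report only what shows in the picture. A call takes as long as a camera call. They do not tell look-alikes from the thing itself.
- viewer.silhouettes(name, camera): "mask" (384x512 bool, what is visible of it).
- viewer.pinpoint(name, camera): "at" ([x, y, z] in mm, in the coordinates of the camera as it stood for that picture, good to about 4 mm: a listed point, or the origin of a listed thing).
The state is a dict: "t": time; "joints": joint angles; "joint_velocities": joint speeds; "joint_torque": joint torques, N m; "tcp_pos": TCP position; "tcp_rot": TCP orientation; "contact_force": force on the tool from outside, world axes, zero at the start; "wrist_torque": the same for the moment, N m; "grip_width": opening from 0.0 (shut) to 1.0 (fully open); "grip_force": force on a finger pad.
Only numpy, scipy, OpenCV 4.12 (cv2) and the standard library are available. Lean on these libraries where they do the work, as an engineer would, in place of code of your own. Each camera call takes 0.05 s, during which the arm holds its last target. There are 200 camera calls.

## Working session

There is one attempt and no reset: what is moved stays moved. The work goes in short steps, each a Python script; the robot and the scene stay as the last script left them, time stands still between calls to the robot, and variables do not carry over. Pictures are saved under pics/ and viewed, at most 10 in all, crops included, and the job is handed in when it is done.

```bash
ls; mkdir -p pics; cat > h.py <<'E'
import numpy as np, cv2
from cell import robot, grip, kin, viewer
def info(c):
    i=viewer.camera_info(c); return np.array(i["camera_matrix"]),i["k1"],np.array(i["R"]),np.array(i["t"])
def snap(c,f=None):
    p=viewer.read_camera(c)
    if f: cv2.imwrite(f,p[:,:,::-1])
    return p
def c2w(c,p):
    K,k,R,t=info(c); return R.T@(np.array(p)-t)
def proj(c,X):
    K,k,R,t=info(c); X=np.atleast_2d(X)
    return cv2.projectPoints(X.astype(float),cv2.Rodrigues(R)[0],t.astype(float),K,np.array([k,0,0,0.]))[0][:,0]
def pix2w(c,uv,z):
    K,k,R,t=info(c); n=np.atleast_2d(uv).astype(float)
    n=cv2.undistortPoints(n[:,None],K,np.array([k,0,0,0.]))[:,0]
    d=np.c_[n,np.ones(len(n))]@R; o=-R.T@t
    return o+d*((z-o[2])/d[:,2])[:,None]
E
python3 - <<'E'
from h import *
for c in("top","side"):
    snap(c,f"pics/{c}0.png"); K,k,R,t=info(c); print(c,-R.T@t,K[0,0],k)
    for n in "long_carton under_carton carton_c small_carton base pad_a bay reader timer jar beaker tube_rack pipette".split():
        print(n,[(np.round(c2w(c,d["at"])).tolist(),np.round(proj(c,c2w(c,d["at"]))[0]).tolist(),round(d["confidence"],2)) for d in viewer.pinpoint(n,c)])
print(robot.observe()["t"])
E
python3 -c "
import cv2,numpy as np
cv2.imwrite('pics/a.png',cv2.resize(np.vstack([cv2.imread(f'pics/{c}0.png') for c in ('top','side')]),None,fx=.78,fy=.78))"
```

```text
pics
top [ 345.92728665   32.77687098 1051.81296548] 383.90260110777825 -0.08434825624330351
long_carton []
under_carton [([547.0, 327.0, 10.0], [152.0, 192.0], 0.69)]
carton_c [([290.0, 216.0, -0.0], [191.0, 287.0], 0.98), ([342.0, 32.0, 6.0], [259.0, 267.0], 0.94), ([752.0, 341.0, 1.0], [151.0, 124.0], 0.9), ([547.0, 327.0, 51.0], [148.0, 190.0], 0.71)]
small_carton [([543.0, 172.0, 87.0], [204.0, 188.0], 0.63)]
base [([547.0, 249.0, -4.0], [181.0, 193.0], 0.92)]
pad_a [([544.0, 177.0, 9.0], [206.0, 193.0], 0.92), ([548.0, 325.0, 9.0], [153.0, 192.0], 0.58)]
bay [([487.0, -258.0, 6.0], [363.0, 212.0], 0.69)]
reader [([485.0, -261.0, -3.0], [364.0, 213.0], 0.92), ([545.0, 171.0, 48.0], [206.0, 190.0], 0.42)]
timer [([563.0, 250.0, 8.0], [180.0, 187.0], 0.71)]
jar [([705.0, 197.0, -0.0], [201.0, 139.0], 0.59)]
beaker [([436.0, -106.0, 4.0], [309.0, 231.0], 0.56)]
tube_rack [([489.0, 20.0, -4.0], [263.0, 213.0], 0.94)]
pipette [([745.0, 35.0, 2.0], [257.0, 125.0], 0.72)]
side [500.56205361 989.43205861 823.61157273] 405.51278435174186 -0.12963935945400631
long_carton [([538.0, 180.0, 
[... 351 characters left out ...]
[251.0, 226.0], 0.59)]
small_carton [([544.0, 175.0, 88.0], [250.0, 215.0], 0.74)]
base [([538.0, 250.0, -0.0], [252.0, 258.0], 0.63)]
pad_a [([545.0, 325.0, 9.0], [249.0, 278.0], 0.83), ([541.0, 182.0, 14.0], [252.0, 236.0], 0.73)]
bay [([485.0, -254.0, 7.0], [271.0, 153.0], 0.81)]
reader [([486.0, -253.0, -2.0], [271.0, 155.0], 0.61), ([434.0, -103.0, 3.0], [286.0, 179.0], 0.56)]
timer [([563.0, 253.0, 8.0], [243.0, 257.0], 0.47)]
jar [([708.0, 200.0, -0.0], [192.0, 244.0], 0.65)]
beaker [([708.0, 199.0, -0.0], [193.0, 244.0], 0.34)]
tube_rack [([490.0, 22.0, 2.0], [270.0, 203.0], 0.83)]
pipette [([742.0, 39.0, -1.0], [189.0, 207.0], 0.68), ([542.0, 180.0, 13.0], [252.0, 236.0], 0.41)]
1.4
```

View pics/top0.png

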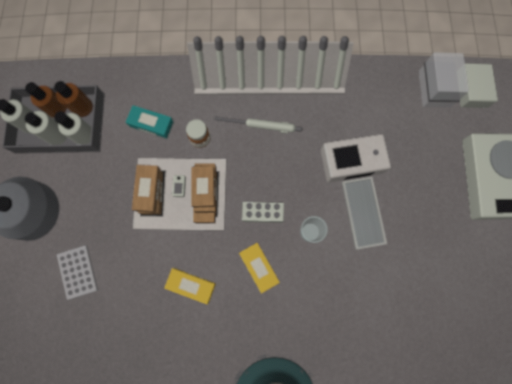

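View pics/side0.png

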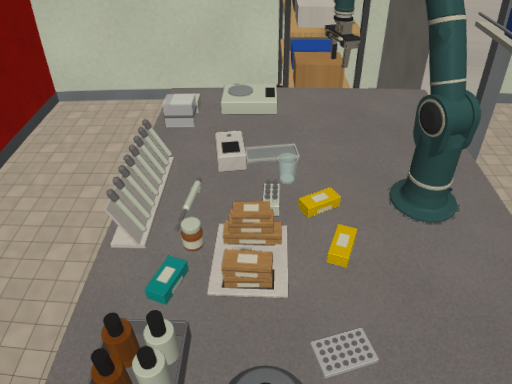

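The long carton is not reported by the top camera. In the side picture, the bottom carton of the 3-high stack at side (252,236) spans about x 224–282, and the bottom of the 2-high stack at (248,280) spans about 222–273 with dark pad showing beyond its ends.

- **Candidates for the long carton:** the bottom of the stack at side (252,236), or the bottom of the stack at side (248,280).
- **Look-alikes:** the yellow boxes at top (190,286) and (259,267), and the teal one at top (150,121). None of these is meant.

I'll check the choice in a close crop and fit the poses.

```bash
cat >> h.py <<'E'
from scipy.optimize import minimize
from scipy.spatial.transform import Rotation as Ro
def box(l,w,z0,z1,cx=0): return np.array([[cx+a*l/2,b*w/2,z] for a in(-1,1) for b in(-1,1) for z in(z0,z1)])
def place(P,q): return P@Ro.from_euler('z',q[2]).as_matrix().T+[q[0],q[1],0]
S=8
def draw(c,parts,q):
    m=np.zeros((384,512),np.uint8)
    for P in parts:
        h=cv2.convexHull(proj(c,place(P,q)).astype(np.float32))
        cv2.fillConvexPoly(m,np.round(h*256).astype(np.int32),255,cv2.LINE_AA,8)
    return m/255.
def fit(name,parts,q0,cams=("top","side")):
    ms=[]
    for c in cams:
        best=None
        for d in viewer.silhouettes(name,c):
            a=draw(c,parts,q0); i=(a*d["mask"]).sum()/np.maximum(a,d["mask"]).sum()
            if best is None or i>best[0]: best=(i,d["mask"])
        if best and best[0]>.3: ms.append((c,best[1].astype(float)))
    f=lambda v:-np.mean([(lambda a:np.minimum(a,m).sum()/np.maximum(a,m).sum())(draw(c,parts,(v[0],v[1],v[2]/100))) for c,m in ms])
    x0=np.array([q0[0],q0[1],q0[2]*100])
    r=minimize(f,x0,method="Nelder-Mead",options=dict(initial_simplex=np.vstack([x0]+[x0+8*e for e in np.eye(3)]),xatol=.2,fatol=1e-4))
    q=r.x*[1,1,.01]; print(name,[c for c,_ in ms],np.round(q,3),"IoU",round(-r.fun,3)); return q
READER=[box(190,86,0,13),box(100,170,0,65,150)]
E
python3 - <<'E'
from h import *
s=snap("side");snap("top")
cv2.imwrite("pics/crop.png",cv2.resize(s[185:305,190:310,::-1],None,fx=5,fy=5,interpolation=cv2.INTER_CUBIC))
for c in(("top",),("side",),("top","side")):
    fit("small_carton",[box(100,56,86,116)],(544,174,0),c)
    fit("reader",READER,(486,-257,.17),c)
    fit("base",[box(200,250,0,10)],(546,250,0),c)
    fit("carton_e",[box(120,56,48,86)],(547,327,0),c)
print(kin.ik([640,45,30],[np.pi,0,0]), robot.observe()["tcp_rot"])
E
```

```text
small_carton ['top'] [5.43288e+02 1.72954e+02 3.70000e-02] IoU 0.913
reader ['top'] [ 4.84880e+02 -2.57349e+02  1.56000e-01] IoU 0.938
base ['top'] [ 5.45493e+02  2.49552e+02 -4.10000e-02] IoU 0.477
carton_e ['top'] [ 5.48132e+02  3.27122e+02 -3.80000e-02] IoU 0.91
small_carton ['side'] [5.42391e+02 1.74925e+02 4.70000e-02] IoU 0.885
reader ['side'] [ 4.85508e+02 -2.59394e+02  1.49000e-01] IoU 0.853
base ['side'] [ 5.44438e+02  2.51935e+02 -3.10000e-02] IoU 0.422
carton_e ['side'] [ 5.46997e+02  3.25919e+02 -7.60000e-02] IoU 0.932
small_carton ['top', 'side'] [5.42205e+02 1.73050e+02 4.00000e-02] IoU 0.897
reader ['top', 'side'] [ 4.85137e+02 -2.57951e+02  1.48000e-01] IoU 0.894
base ['top', 'side'] [ 5.44405e+02  2.51017e+02 -2.50000e-02] IoU 0.449
carton_e ['top', 'side'] [ 5.47062e+02  3.26662e+02 -6.40000e-02] IoU 0.921
[ 0.06970822  0.69844144 -0.26589649  1.72144749  0.24916444  0.75490074
 -1.88996292] [ 3.09944478e+00  5.12517430e-01 -7.49666872e-05]
```

View pics/crop.png

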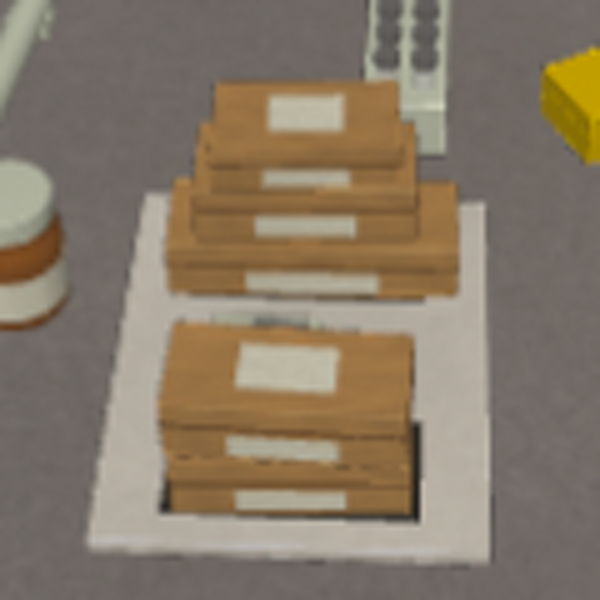

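The crop confirms it. The bottom carton at crop (312,240) sticks out at both ends under two others, while the near stack (crop 290,430) has equal-length cartons and shows its pad. Next I'll check reach for both wrist flips and the base yaw, then lift the small carton.

```bash
cat >> h.py <<'E'
FLIP=0
def rv(yaw,flip=None): return (Ro.from_euler('z',yaw+np.pi*(FLIP if flip is None else flip))*Ro.from_euler('x',np.pi)).as_rotvec()
def st(m=""):
    o=robot.observe(); print(m,"t",round(o["t"],2),"w",round(o["grip_width"]*92,1),"gf",np.round(o["grip_force"],1),"F",np.round(o["contact_force"],1),"tcp",np.round(o["tcp_pos"],1))
def pick(x,y,yaw,ztip,zup):
    robot.movep([x,y,zup],rv(yaw)); robot.servo_line([x,y,ztip],feed=110)
    grip(0.5,20); robot.hold(.2); st("gripped")
    robot.servo_line([x,y,zup],feed=110); st("lifted")
def put(x,y,yaw,ztip,zup,op=.78):
    robot.movep([x,y,zup],rv(yaw)); robot.servo_line([x,y,ztip+12],feed=130); robot.servo_line([x,y,ztip+.7],feed=30); st("down")
    grip(op); robot.hold(.1); robot.servo_line([x,y,zup],feed=130)
E
python3 - <<'E'
from h import *
for f in(0,1):
    for p,y in(([543,173,210],.04),([543,173,25],.0),([640,45,200],0),([640,45,8],0),([640,-45,8],0),([485,-258,21],.15),([485,-258,200],.15)):
        q=kin.ik(p,rv(y,f)); print(f,p,None if q is None else np.round(q,2))
snap("top")
m=max(viewer.silhouettes("base","top"),key=lambda d:d["mask"].sum())["mask"]
# base outline + stacks: hull of mask
cn=np.vstack(cv2.findContours(m.astype(np.uint8),0,2)[0]); h=cv2.convexHull(cn)
quad=cv2.approxPolyDP(h,6,True)[:,0]; print(quad,np.round(pix2w("top",quad,10)))
E
```

```text
0 [543, 173, 210] [ 0.23  0.46 -0.78  1.77  0.37  1.06 -2.21]
0 [543, 173, 25] [-0.04  0.65 -0.43  1.9   0.41  0.68 -2.28]
0 [640, 45, 200] [ 0.21  0.52 -0.46  1.61  0.25  1.07 -1.89]
0 [640, 45, 8] [ 0.05  0.73 -0.24  1.73  0.24  0.72 -1.88]
0 [640, -45, 8] [ 0.14  0.72 -0.17  1.73  0.17  0.71 -1.69]
0 [485, -258, 21] [ 0.53  0.58 -0.12  1.96  0.12  0.6  -1.1 ]
0 [485, -258, 200] [ 0.56  0.32 -0.16  1.86  0.06  0.96 -1.05]
1 [543, 173, 210] [ 0.43  0.61 -1.11  1.76  0.6   1.16  0.75]
1 [543, 173, 25] [ 0.07  0.68 -0.57  1.89  0.54  0.73  0.76]
1 [640, 45, 200] [ 0.43  0.61 -0.8   1.6   0.47  1.13  1.09]
1 [640, 45, 8] [ 0.45  0.92 -0.85  1.7   0.83  0.93  0.83]
1 [640, -45, 8] [ 0.51  0.86 -0.72  1.7   0.71  0.86  1.05]
1 [485, -258, 21] [ 0.9   0.68 -0.61  1.94  0.59  0.71  1.66]
1 [485, -258, 200] [ 1.01  0.42 -0.73  1.83  0.33  1.01  1.87]
[[225 160]
 [222 230]
 [133 227]
 [140 159]] [[638. 125.  10.]
 [441. 133.  10.]
 [452. 376.  10.]
 [644. 365.  10.]]
```

```bash
python3 - <<'E'
from h import *
grip(.85)
pick(542.8,173.3,.03,93,200)
put(640,-45,0,7,170)
snap("top"); snap("side")
fit("small_carton",[box(100,56,0,30)],(640,-45,0))
robot.movep([560,60,260],rv(0))
snap("top"); snap("side","pics/s1.png")
for z,c in((48,("top",)),(48,("side",)),(48,("top","side"))): fit("carton_c",[box(120,56,48,86)],(543,174,0),c)
st()
E
```

```text
gripped t 7.59 w 55.9 gf 20.0 F [0.1 1.5 5.2] tcp [543.1 173.9  93.5]
lifted t 8.72 w 55.8 gf 20.0 F [-0.1 -0.7 -1.8] tcp [542.3 173.  199.2]
down t 11.5 w 55.6 gf 20.0 F [ 0.3 -0.5 -1.2] tcp [639.9 -45.1   7.5]
small_carton ['top', 'side'] [ 6.4246e+02 -4.8559e+01 -3.0000e-03] IoU 0.861
carton_c ['top'] [5.45295e+02 1.72471e+02 1.60000e-02] IoU 0.893
carton_c ['side'] [5.44841e+02 1.70914e+02 4.40000e-02] IoU 0.886
carton_c ['top', 'side'] [ 5.43287e+02  1.72246e+02 -1.30000e-02] IoU 0.887
 t 14.61 w 71.6 gf 0.0 F [0.1 0.7 0.5] tcp [560.2  58.9 258.9]
```

View pics/s1.png

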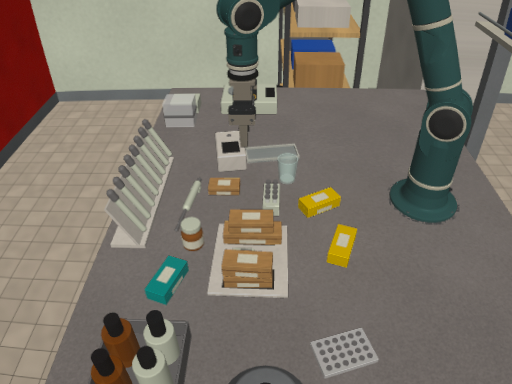

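The small carton stands upright on its own at side (224,186), and carton_c is exposed at (251,222). I'll take carton_c next.

```bash
python3 - <<'E'
from h import *
pick(544,172.8,.01,57,170)
put(640,45,0,9,170)
robot.movep([640,-60,260],rv(0))
snap("top","pics/t2.png"); snap("side","pics/s2.png")
for c in(("top",),("side",),("top","side")): fit("carton_c",[box(120,56,0,38)],(640,45,0),c)
for c in(("top",),("side",),("top","side")): fit("long_carton",[box(160,56,10,48)],(543,174,0),c)
st()
E
```

```text
gripped t 16.99 w 56.1 gf 20.0 F [-0.4  2.2  6. ] tcp [544.4 173.6  57.6]
lifted t 18.17 w 56.4 gf 20.0 F [-0.3  0.2 -2.7] tcp [543.5 172.5 169.2]
down t 20.68 w 55.9 gf 20.0 F [-0.5 -0.9 -1.2] tcp [640.   44.8   9.6]
carton_c ['top'] [6.39391e+02 4.15410e+01 1.40000e-02] IoU 0.894
carton_c ['side'] [6.38672e+02 4.21830e+01 6.80000e-02] IoU 0.865
carton_c ['top', 'side'] [6.38712e+02 4.19000e+01 4.10000e-02] IoU 0.877
long_carton ['top'] [ 5.39957e+02  1.78272e+02 -9.00000e-03] IoU 0.892
long_carton ['side'] [ 5.39428e+02  1.78694e+02 -1.50000e-02] IoU 0.881
long_carton ['top', 'side'] [ 5.39784e+02  1.78044e+02 -1.00000e-03] IoU 0.884
 t 23.69 w 71.6 gf 0.0 F [-0.1 -0.7  0.3] tcp [640.  -59.5 259.7]
```

```bash
python3 - <<'E'
from h import *
grip(.75)
pick(540,179.5,-.01,27,190)
robot.movep([486,-256.5,190],rv(.152)); robot.servo_line([486,-256.5,60],feed=130)
snap("top"); t=snap("side")
cv2.imwrite("pics/bay3.png",cv2.resize(t[115:215,210:330,::-1],None,fx=5,fy=5,interpolation=cv2.INTER_CUBIC))
fit("long_carton",[box(160,56,39,77)],(486,-257,.15),("side",))
fit("reader",READER,(485,-257,.15),("side",))
st()
E
```

```text
gripped t 27.17 w 55.5 gf 20.0 F [0.2 0.2 5.5] tcp [540.4 179.8  27.5]
lifted t 28.8 w 55.9 gf 20.0 F [ 0.1  0.8 -2.7] tcp [539.6 179.3 189.2]
long_carton ['side'] [ 4.85677e+02 -2.67976e+02  1.75000e-01] IoU 0.835
reader ['side'] [ 4.86339e+02 -2.59468e+02  1.54000e-01] IoU 0.793
 t 31.77 w 56.1 gf 20.0 F [ 0.2 -0.6 -3. ] tcp [ 486.4 -256.8   60.7]
```

View pics/bay3.png

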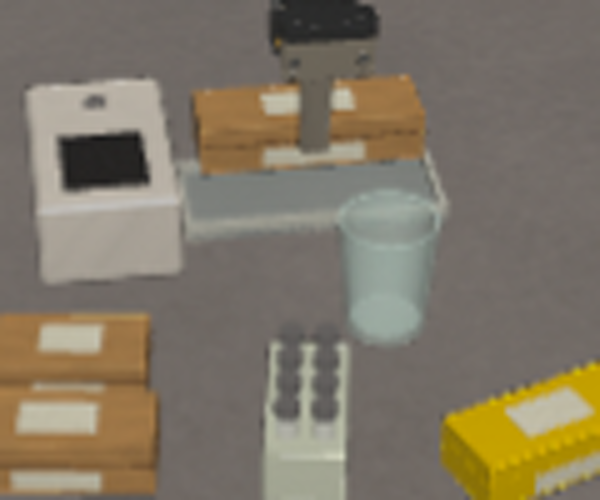

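The carton (crop 195–425, 80–170) hangs level over the bay, parallel to it and inside its ends (crop 180–445). I'll lower it, then check.

```bash
python3 - <<'E'
from h import *
robot.servo_line([486,-256.5,36],feed=130)
robot.servo_line([486,-256.5,23.7],feed=30); st("down")
grip(.75); robot.hold(.1); robot.servo_line([486,-256.5,190],feed=150)
robot.movep([640,20,240],rv(0))
a=snap("top"); b=snap("side")
fit("long_carton",[box(160,56,6,44)],(486,-257,.15))
fit("base",[box(200,250,0,10)],(545,250,-.03),("top",))
for c in("top","side"):
    for d in viewer.pinpoint("pad_a",c): print(c,np.round(c2w(c,d["at"])),d["confidence"])
f=lambda im:cv2.resize(im,(390,390),interpolation=cv2.INTER_CUBIC)
cv2.imwrite("pics/p4.png",np.hstack([f(a[170:260,310:400,::-1]),f(a[145:240,125:220,::-1])]))
# dark pad in top view
u,v=proj("top",[[541.5,175,10]])[0]; g=cv2.cvtColor(a,cv2.COLOR_RGB2GRAY)
n,L,S_,C=cv2.connectedComponentsWithStats((g<90).astype(np.uint8)); l=L[int(v),int(u)]; print(g[int(v),int(u)],S_[l])
if l:
    r=cv2.minAreaRect(cv2.findContours((L==l).astype(np.uint8),0,2)[0][0]); 
    print(np.round(pix2w("top",cv2.boxPoints(r),10)),np.round(pix2w("top",[r[0]],10)))
st()
E
```

```text
down t 32.66 w 55.9 gf 20.0 F [ 0.6  0.8 -2.8] tcp [ 486.  -256.4   23.6]
long_carton ['side'] [ 4.84865e+02 -2.59925e+02  2.00000e-01] IoU 0.842
base ['top'] [ 5.43849e+02  2.50646e+02 -2.60000e-02] IoU 0.75
top [544. 176.  13.] 0.87
top [552. 324.  10.] 0.77
side [540. 181.  15.] 0.95
side [546. 325.   9.] 0.59
38 [195 172  23  44 939]
[[604. 209.  10.]
 [603. 147.  10.]
 [482. 146.  10.]
 [483. 207.  10.]] [[543. 177.  10.]]
 t 35.98 w 68.8 gf 0.0 F [0.2 0.7 0.2] tcp [640.   19.1 240. ]
```

View pics/p4.png

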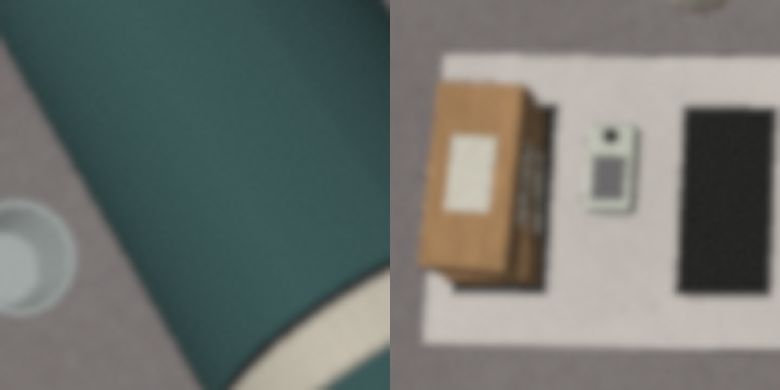

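The pad (right crop, about 680–770 × 108–292) is clear. The arm hides the bay in the top view, so I'll check that later. Next I'll fit the pad outline for its yaw.

```bash
python3 - <<'E'
from h import *
import h
P=[box(130,64,10,10.01)]
for cams in(("top",),("side",)):
    c=cams[0]; g=cv2.cvtColor(snap(c),cv2.COLOR_RGB2GRAY)
    u,v=proj(c,[[542,178,10]])[0]; n,L,S_,C=cv2.connectedComponentsWithStats((g<110).astype(np.uint8)); m=L==L[int(v),int(u)]
    class V: silhouettes=staticmethod(lambda n,c:[dict(mask=m)])
    h.viewer_=h.viewer
    k=h.viewer; V.camera_info=staticmethod(k.camera_info); h.viewer=V
    print(g[int(v),int(u)],m.sum()); h.fit("pad",P,(543,178,-.03),cams); h.viewer=k
for c in("top","side"):
    fit("carton_c",[box(120,56,0,38)],(640,45,0),(c,))
E
```

```text
37 1015
pad ['top'] [5.44601e+02 1.75590e+02 1.50000e-02] IoU 0.869
41 725
pad ['side'] [ 5.41970e+02  1.74912e+02 -4.60000e-02] IoU 0.876
carton_c ['top'] [ 6.37989e+02  4.14080e+01 -1.40000e-02] IoU 0.917
carton_c ['side'] [6.39025e+02 3.68780e+01 6.20000e-02] IoU 0.857
```

```bash
python3 - <<'E'
from h import *
pick(640,45,0,9,170)
put(544,178,-.02,19,180,.75)
robot.movep([640,-45,180],rv(0))
snap("top"); snap("side")
for c in(("top",),("side",)): fit("carton_c",[box(120,56,10,48)],(543,177,-.02),c)
st()
pick(640,-45,0,7,190)
st()
E
```

```text
gripped t 38.73 w 55.6 gf 20.0 F [-0.8 -1.5  6. ] tcp [640.3  44.9   9.5]
lifted t 40.35 w 56.1 gf 20.0 F [ 0.3 -0.6 -3.5] tcp [639.5  44.9 169.1]
down t 42.88 w 55.8 gf 20.0 F [ 0.1 -0.5 -2.2] tcp [543.9 178.   19.5]
carton_c ['top'] [ 5.45229e+02  1.74972e+02 -1.10000e-02] IoU 0.923
carton_c [] [ 5.43e+02  1.77e+02 -2.00e-02] IoU nan
 t 45.91 w 68.8 gf 0.0 F [-1.  -0.4  0.1] tcp [639.8 -42.7 180.3]
gripped t 48.52 w 56.4 gf 20.0 F [-1.5 -1.4  3.9] tcp [640.2 -45.1   7.4]
lifted t 50.33 w 56.0 gf 20.0 F [ 0.4 -0.9 -1.9] tcp [639.6 -45.  189.2]
 t 50.33 w 56.0 gf 20.0 F [ 0.4 -0.9 -1.9] tcp [639.6 -45.  189.2]
  return _methods._mean(a, axis=axis, dtype=dtype,
  ret = ret.dtype.type(ret / rcount)
```

```bash
python3 - <<'E'
from h import *
put(543,178,-.02,55,200,.75)
robot.movep([440,-20,280],rv(0))
a=snap("top","pics/t5.png"); b=snap("side","pics/s5.png")
f=lambda im:cv2.resize(im,(390,390),interpolation=cv2.INTER_CUBIC)
cv2.imwrite("pics/p5.png",np.hstack([f(b[115:215,210:310,::-1]),f(b[190:310,190:310,::-1])]))
for c in(("top",),("side",)):
    fit("small_carton",[box(100,56,48,78)],(543,177,-.02),c)
    fit("long_carton",[box(160,56,6,44)],(486,-257,.15),c)
    fit("reader",READER,(485,-257,.15),c)
st()
E
```

```text
down t 52.99 w 55.8 gf 20.0 F [ 0.4  0.1 -2.1] tcp [542.9 178.   55.5]
small_carton ['top'] [ 5.43128e+02  1.75235e+02 -1.90000e-02] IoU 0.878
long_carton [] [ 4.86e+02 -2.57e+02  1.50e-01] IoU nan
reader ['top'] [ 4.87620e+02 -2.75745e+02  1.94000e-01] IoU 0.377
small_carton ['side'] [ 5.43101e+02  1.77461e+02 -1.00000e-02] IoU 0.912
long_carton ['side'] [ 4.85506e+02 -2.62877e+02  2.37000e-01] IoU 0.852
reader ['side'] [ 4.85357e+02 -2.59479e+02  1.48000e-01] IoU 0.614
 t 56.08 w 68.8 gf 0.0 F [-0.3 -0.2 -0.1] tcp [440.1 -19.5 279.8]
  return _methods._mean(a, axis=axis, dtype=dtype,
  ret = ret.dtype.type(ret / rcount)
```

View pics/p5.png

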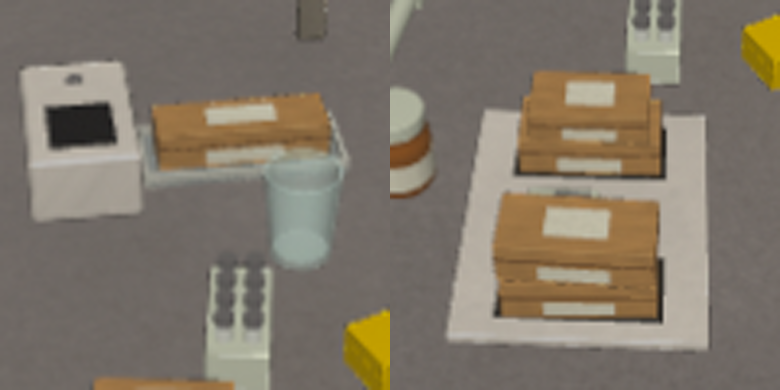

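View pics/t5.png

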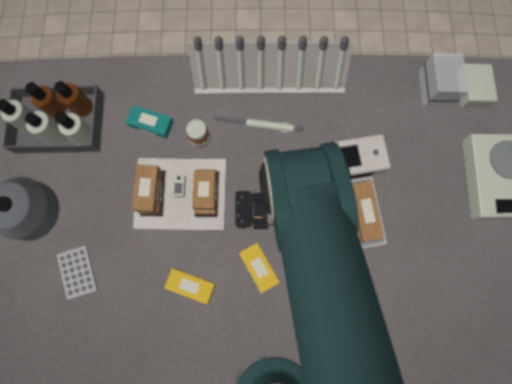

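The long carton (left crop, 150–330 × 95–165) lies inside the bay rim, and in the top view it sits at (369,212) with rim visible at its right and lower end. The restacked pair stands square on the pad (right crop, 520–660 × 70–175), and the other stack, the timer, the jar, the beaker and the rack look unmoved. Handing in.

```bash
python3 -c "
from cell import robot
print(robot.job_done())"
```

```text
the job is handed in; nothing more can be done
None
```

I handed the job in at about 56 s: the long carton lies flat in the reader's bay, and carton_c with the small carton on top is restacked squarely on the pad it left. The hand-in returned no verdict, and the arm hid part of the bay from the top camera in the last check.

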